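# Centre the saucepan on its burner and turn its handle in

### The arm

A 6-joint arm with a two-finger parallel gripper is mounted at the origin on the work surface. World frame = base frame: x ahead of the robot, y to its left, z up, the work surface at z = 0. Lengths are in m, angles in rad, forces in N, time in s.
With the tool pointing down it reaches from about 0.425 to 0.95 m from the base axis. Payload 3.5 kg.
Tool frame: the origin (TCP) lies on the centre line of the jaws, within the pads' length; the fingertips stand 8 mm ahead of it and the grasp point (between the pads) lies 11 mm behind it; z points along the fingers, y is the line along which they close (so a half turn about z gives the same grasp; the last joint's range is limited). The gripper opens to 85 mm and grips with 20 to 120 N. Pads are 22 mm wide; open, the fingers measure 114 mm over their backs; the gripper's body (76 mm by 85 mm) begins 54 mm behind the grasp point. The pads swing forward as they close: fully open they stand 13 mm farther back than shut.
Start: joints at [-1.437, 0.286, 1.577, -0, 1.279, -0.15], TCP at [0.189, -0.648, 0.239] pointing down, gripper open.
Joint ranges: [-2.77, 2.77], [-0.9, 2.22], [0.21, 2.48], [-1.53, 4.67], [0.24, 2.81], [-2.84, 2.84]. Speed limits (rad/s): [2.79, 2.79, 3.14, 3.14, 3.14, 3.14].

### API

Orientations are given as a unit quaternion [x, y, z, w].
In Python, from plant import ctrl gives the robot as it stands. The module is installed in compiled form; this text tells all that it offers.
- The arm moves only by the tool send_rows, never from a script. Its argument "steps" is a list of rows, each a list of 5 numbers: the shift along the tool's x, y, z in m, then the turn about the tool's z in degrees, then the opening, from -1 (shut) to 1 (fully open). A call has 1 to 12 rows; each row is the pose to reach, as a shift and turn from the pose commanded when the call began, along the tool's axes at that moment; what a row does not reach only later rows make up. A row lasts 1/10 s, in which the tool goes at most 50 mm and 8.59 degrees, less where a joint would pass 70% of its speed; a pose out of reach is approached as far as the arm can. A call with a gripper value outside its range is refused whole. The fingers move at their own pace and stop on an object; "squeeze" is the grip in N (left out, the last holds). Time passes only in rows, so rows that repeat a pose let the fingers close. It gives the time, the measured TCP pose, the force, the opening and the grip force at its end, in the units of the state.
- ctrl.get_state(): the state, without advancing time (a new reading comes with each control period).
- ctrl.read_camera(name): name is "scene" or "top"; returns the picture (400x640x3 uint8, red, green, blue); there is no depth.
- ctrl.calibration(name): a dict with "intrinsics" (3x3 intrinsics, pixels), "k1" (the pictures are not rectified: a ray, as slopes to the right and down, at radius r is drawn at 1 + k1 r^2 times it, then the intrinsics apply), "extrinsics" (4x4, takes a point from world to camera coordinates). Camera axes: x right, y up, looking along -z (the intrinsics and any distortion apply to the point x, -y, -z); pixel columns grow to the right and rows downward; lengths in m; the calibration is good to about 2 mm. A picture is of the moment at which its call begins. calibration takes no time and is no camera call.
- ctrl.sign_off(): hands the job in; it is judged then, once.
The state is a dict: "time": time; "qpos": joint angles; "dq": joint speeds; "joint_efforts": joint torques, N m; "eef_pos": TCP position; "tcp_rot": TCP orientation; "contact_force": force on the tool from outside, world axes, zero at the start; "wrist_torque": the same for the moment, N m; "opening": opening from 0.0 (shut) to 1.0 (fully open); "finger_force": force on a finger pad.
Only numpy, scipy, OpenCV 4.12 (cv2) and the standard library are available. Lean on these libraries where they do the work, as an engineer would, in place of code of your own. Each camera call takes 0.05 s, during which the arm holds its last target. There are 200 camera calls.

### The job

The saucepan on the gas hob was set down off its burner with the handle sticking out over the front edge. Push it gently along the pan support with the fingertips, without gripping, lifting or tipping it, until it sits centred over the left-hand burner (the robot's left, the free one) with its handle turned in: parallel to the hob's front edge and pointing to the hob's left end. Leave the griddle, the measuring mug and the spatula where they are, and finish with the gripper clear of everything.

Things in the scene. Friction and masses are not known exactly. Their poses are not given: they have to be found in the camera images.
- hob: Two-burner bench gas hob, fixed, steel, 360 mm deep (its x), 560 mm wide (its y), two black knobs on the front. Origin: centre of its footprint on the table. Its front faces its own -x (to the robot), its +y points to its left end. May stand turned on the table by some degrees. A steel lip along its rear edge reaches 112 mm above the table.
- left_burner (a point): Centre of the left burner at the height of the grate's top face, 115 mm above the table and 140 mm from the hob's origin along its +y; axes as the hob's. The grate is a flat black cast-iron ladder 250 x 250 mm centred here: bars front to back, 9 mm wide, 30 mm apart, all tops level; pans slide on it as on a flat plate. The burner cap (68 mm wide) lies 13 mm below.
- saucepan: Open, empty aluminium saucepan, loose, 0.45 to 0.85 kg, on the left grate. 140 mm outside diameter (144 at the rim), 70 mm high, wall 4 mm, inside 132 mm wide, base 6 mm thick. Origin: centre of its underside; its own +x points along the handle. Balance point about 14 mm from the axis towards the handle. A few newtons slide it; it stays where left.
- handle_end (a point): Tip of the saucepan's handle, 212 mm from the pan's axis, 70 mm above its underside. The handle is a round steel bar 18 mm thick, from 98 to 212 mm from the axis; its centre line is 57 mm above the underside at 98 mm out, 65 mm at 150 mm out, 70 mm at the tip. A flat strap 30 mm wide joins it to the wall.
- comal: Bystander: flat round dark steel griddle, 226 mm wide, 9 mm thick, with two small loop handles, on the right burner. Origin: centre of its underside.
- measure: Bystander: small yellow plastic measuring mug, 72 mm wide, 95 mm high, on the table to the left of the hob. Origin: centre of its underside.
- spatula: Bystander: kitchen spatula lying on the table to the left of the hob's front corner. Origin: near the middle of its length, on the underside.

How it is judged:
At the end, for the whole second after the job is handed in: The saucepan stands flat and at rest on the left grate, its axis within 15 mm of the burner's centre, its handle within 0.25 rad (14 degrees) of parallel to the hob's front edge and pointing to the hob's left end; griddle, mug and spatula within 15 mm of where they were (horizontal distance between saucepan and left_burner below 0.015 m and angle between the x axis of saucepan and the y axis of hob, either way round below 0.25 rad and y of handle_end in the frame of left_burner above 0.15 m and z of saucepan in the frame of left_burner between -0.004 and 0.004 m and angle between saucepan's own z axis and vertical below 0.04 rad and linear speed of saucepan below 0.01 m/s and distance of each of comal, spatula, measure from where it was at the start of the episode below 0.015 m); the robot touches nothing.
It fails at once if the saucepan is lifted more than 8 mm off the grate (z of saucepan in the frame of left_burner above 0.008 m).
It fails at once if the saucepan is tipped by more than 0.12 rad (7 degrees) (angle between saucepan's own z axis and vertical above 0.12 rad).
It fails at once if the saucepan is gripped or shoved hard (more than 25 N from the fingers) (contact force between the fingers and saucepan above 25 N).
It fails at once if the griddle, mug or spatula is moved more than 15 mm (distance of any of comal, spatula, measure from where it was at the start of the episode above 0.015 m).
It also fails if it takes over 54 s, if anything falls off the work surface, if the arm or the gripper's body presses on something with over 40 N, if the wrist force passes 120 N, or if a joint passes its speed limit or range.

## Working session

There is one attempt and no reset: what is moved stays moved. The work goes in short steps, Python scripts to look and compute and a tool call to move; the robot and the scene stay as the last step left them, time stands still between calls to the robot, and variables do not carry over. Pictures are saved under pics/ and viewed, at most 10 in all, crops included, and the job is handed in when it is done.

Besides the shell and the picture viewer there is one more tool, called after "Emit:" in YAML: its name, and indented under it one key for each argument. send_rows: Moves the arm, as the interface text tells. Its arguments: {"type":"object","properties":{"steps":{"type":"array","items":{"type":"array","items":{"type":"number"}}},"squeeze":{"type":"number"}},"required":["steps"]}

```bash
mkdir -p pics; python3 - <<'E'
from plant import ctrl
import cv2,numpy as np
s=ctrl.get_state();print(s)
for n in("scene","top"):
    c=ctrl.calibration(n);print(n,c)
    cv2.imwrite(f"pics/{n}0.png",ctrl.read_camera(n)[:,:,::-1])
E
```

```text
{'time': 0.0, 'qpos': array([-1.43697599e+00,  2.87193887e-01,  1.57817841e+00,  1.15856362e-05,
        1.27860385e+00, -1.49977535e-01]), 'dq': array([ 9.64069515e-04, -5.21571819e-05,  1.60387485e-04, -3.21322387e-04,
        5.19249549e-04, -7.38926319e-04]), 'joint_efforts': array([-6.21084509e-04, -4.05981159e+01, -2.92626840e+01, -1.62815945e-04,
        5.70753735e-03,  5.33533964e-06]), 'eef_pos': array([ 0.18896171, -0.64734501,  0.23792758]), 'tcp_rot': array([ 9.89948762e-01,  1.41421459e-01,  1.51726416e-05, -1.19166154e-03]), 'contact_force': array([ 0.39105006, -0.95614674,  0.07395493]), 'wrist_torque': array([ 0.03961452, -0.02873346,  0.01888554]), 'finger_force': 0.0, 'opening': 0.9993105698821901}
scene {'intrinsics': array([[395.0672485 ,   0.        , 320.44287269],
       [  0.        , 395.0672485 , 202.86506415],
       [  0.        ,   0.        ,   1.        ]]), 'k1': -0.09367763543468033, 'extrinsics': array([[-0.46767766,  0.88387034, -0.00712884,  0.13307481],
       [-0.63151808, -0.32848713,  0.70233975,  0.24292208],
       [ 0.61843554,  0.3329706 ,  0.71180619, -1.40197735],
       [ 0.        ,  0.        ,  0.        ,  1.        ]])}
top {'intrinsics': array([[363.9179064 ,   0.        , 320.76542243],
       [  0.        , 363.9179064 , 197.56167045],
       [  0.        ,   0.        ,   1.        ]]), 'k1': 0.0006192470768326767, 'extrinsics': array([[-0.01150549, -0.99983396, -0.01413041,  0.10290369],
       [ 0.99534526, -0.01280379,  0.095519  , -0.4873228 ],
       [-0.09568406, -0.01296564,  0.99532731, -0.96607802],
       [ 0.        ,  0.        ,  0.        ,  1.        ]])}
```

View pics/top0.png

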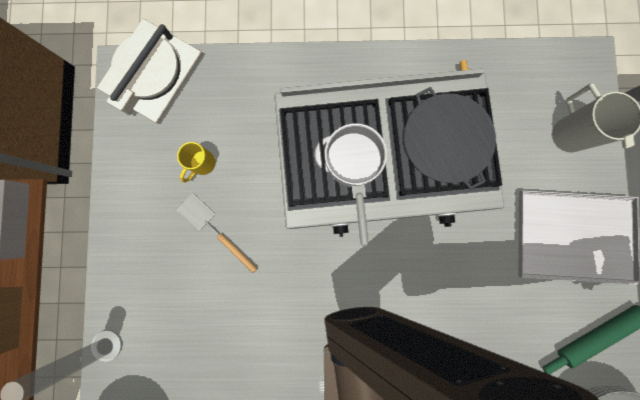

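View pics/scene0.png

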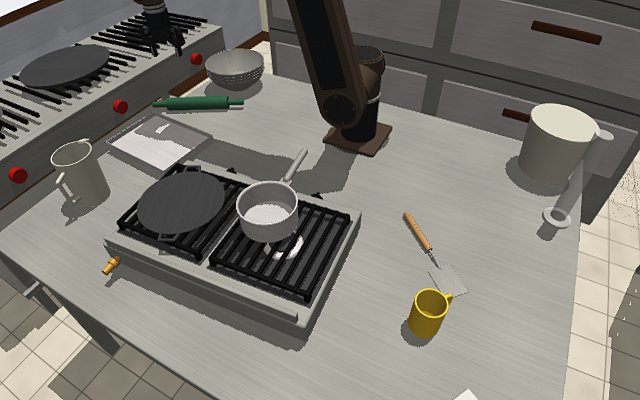

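The top view shows the pan rim centred near (356,154), its handle tip at (363,243), and the left grate at about (280,108)–(388,200), with the burner cap peeking out at (320,153). The scene view confirms this: the griddle is on the right burner, and the mug and spatula are clear on the left.

```bash
cat > h.py <<'E'
import cv2,numpy as np
from plant import ctrl
def ray(cam,uv,z):
    c=ctrl.calibration(cam);K=c["intrinsics"];E=c["extrinsics"];R,t=E[:3,:3],E[:3,3]
    p=cv2.undistortPoints(np.float64(uv).reshape(-1,1,2),K,np.array([c["k1"],0,0,0.])).reshape(-1,2)
    d=np.c_[p[:,0],-p[:,1],-np.ones(len(p))]@R; o=-R.T@t
    return o+d*((z-o[2])/d[:,2])[:,None]
def proj(cam,P):
    c=ctrl.calibration(cam);K=c["intrinsics"];E=c["extrinsics"]
    q=np.atleast_2d(P)@E[:3,:3].T+E[:3,3]; q=q*[1,-1,-1]
    return cv2.projectPoints(q.reshape(-1,1,3),np.zeros(3),np.zeros(3),K,np.array([c["k1"],0,0,0.]))[0].reshape(-1,2)
E
python3 - <<'E'
from h import *
im=cv2.imread("pics/top0.png");g=cv2.cvtColor(im,cv2.COLOR_BGR2GRAY)
# grate: dark mask, left part
m=np.zeros_like(g);m[90:213,272:386]=(g[90:213,272:386]<75)*255
m=cv2.morphologyEx(m,cv2.MORPH_CLOSE,np.ones((9,9)))
cs,_=cv2.findContours(m,0,1);c=max(cs,key=cv2.contourArea)
w=ray("top",c.reshape(-1,2),0.115)[:,:2].astype(np.float32)*1000
r=cv2.minAreaRect(w);print("grate rect mm",r)
# pan rim: bright blob inside
m2=np.zeros_like(g);m2[112:200,312:392]=(g[112:200,312:392]>120)*255
m2=cv2.morphologyEx(m2,cv2.MORPH_OPEN,np.ones((3,3)))
cv2.imwrite("pics/m.png",m2)
for n,p,z in[("rim",(356,154),.185),("rim l/r",[(325,154),(387,154)],.185),("tip",(363.5,243),.185),("h mid",(361,220),.18),("cap",(331,153),.102),("gratecorn",[(280,108),(382,99),(388,200),(290,208)],.115)]:
    print(n,ray("top",p,z).round(4).tolist())
z=cv2.resize(im[80:250,270:400],None,fx=4.5,fy=3.5*4.5/4.5,interpolation=2)
z=cv2.resize(im[90:250,270:420],None,fx=3.75,fy=3.75,interpolation=2)
cv2.imwrite("pics/z0.png",z)
E
```

```text
grate rect mm ((593.8709106445312, 63.16795349121094), (250.8101348876953, 248.54458618164062), 4.791982173919678)
rim [[0.5727, 0.0127, 0.185]]
rim l/r [[0.5737, 0.084, 0.185], [0.5716, -0.0584, 0.185]]
tip [[0.3693, 0.0001, 0.185]]
h mid [[0.4211, 0.0041, 0.18]]
cap [[0.5942, 0.0687, 0.102]]
gratecorn [[0.7091, 0.1964, 0.115], [0.7282, -0.062, 0.115], [0.4716, -0.0697, 0.115], [0.4549, 0.1719, 0.115]]
```

View pics/z0.png

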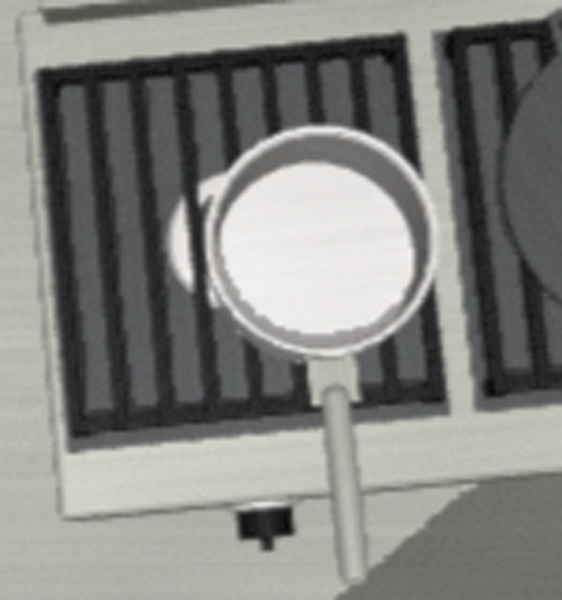

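The grate rectangle comes out at 251 × 249 mm (expected 250 × 250). That puts the burner at about (0.593, 0.062) with the hob yawed about +4.8°. The pan axis is at about (0.573, 0.013), the rim measures 142 mm, and the handle points at about 183.5°.

My plan has two steps:
1. Push the handle from its right side along a clockwise arc of about 89°.
2. Nudge the pan onto the burner from inside its wall.

I'm approaching with the fingers shut.

Emit:
send_rows:
  steps:
    - [0.02, -0.025, -0.01, 2, -1]
    - [0.05, -0.06, -0.03, 5, -1]
    - [0.08, -0.097, -0.05, 8, -1]
    - [0.11, -0.133, -0.062, 11, -1]
    - [0.14, -0.169, -0.062, 14, -1]
    - [0.17, -0.205, -0.062, 16.3, -1]
    - [0.2, -0.241, -0.062, 16.3, -1]
    - [0.23, -0.277, -0.062, 16.3, -1]
    - [0.26, -0.313, -0.062, 16.3, -1]
    - [0.29, -0.349, -0.062, 16.3, -1]
    - [0.32, -0.385, -0.062, 16.3, -1]
    - [0.35, -0.42, -0.062, 16.3, -1]
  squeeze: 20

```text
time: 1.3
eef_pos: [0.4075, -0.1448, 0.3011]
tcp_rot: [1.0, -0.0, 0.0, 0.0]
contact_force: [0.9, 0.0, -0.2]
opening: -0.001
finger_force: 0.0
```

Emit:
send_rows:
  steps:
    - [0.015, -0.03, 0, 0, -1]
    - [0.032, -0.06, 0.01, 0, -1]
    - [0.032, -0.08, 0.03, 0, -1]
    - [0.032, -0.08, 0.06, 0, -1]
    - [0.032, -0.08, 0.09, 0, -1]
    - [0.032, -0.08, 0.115, 0, -1]
    - [0.032, -0.08, 0.13, 0, -1]
    - [0.032, -0.08, 0.133, 0, -1]

```text
time: 2.1
eef_pos: [0.4377, -0.066, 0.1655]
tcp_rot: [1.0, -0.0, -0.003, -0.001]
contact_force: [-0.1, 0.1, 0.0]
opening: 0.001
finger_force: 0.0
```

```bash
python3 - <<'E'
from h import *
C=np.array([.573,.0127])
F=[]
for i,th in enumerate(np.radians(np.arange(183.5,92,-6))):
    u=np.array([np.cos(th),np.sin(th)]);n=np.array([u[1],-u[0]])
    d=.009+.011*abs(n[0])+.0145*abs(n[1]); r=min(.135+.002*i,.155)
    f=C+r*u-d*n; F.append(f); print(round(np.degrees(th),1),f.round(3),np.hypot(*f).round(3))
im=ctrl.read_camera("top");cv2.imwrite("pics/t1.png",cv2.resize(im[90:290,250:450,::-1],None,fx=3,fy=3))
print(ctrl.get_state()["eef_pos"])
E
```

```text
183.5 [ 0.44 -0.02] 0.44
177.5 [ 0.435 -0.005] 0.435
171.5 [0.432 0.009] 0.432
165.5 [0.43  0.023] 0.431
159.5 [0.43  0.038] 0.431
153.5 [0.431 0.053] 0.435
147.5 [0.434 0.069] 0.44
141.5 [0.439 0.084] 0.447
135.5 [0.446 0.099] 0.457
129.5 [0.455 0.114] 0.469
123.5 [0.466 0.128] 0.483
117.5 [0.479 0.138] 0.498
111.5 [0.493 0.148] 0.515
105.5 [0.509 0.156] 0.532
99.5 [0.525 0.162] 0.55
93.5 [0.543 0.166] 0.568
[ 0.43830717 -0.06633874  0.16652968]
```

View pics/t1.png

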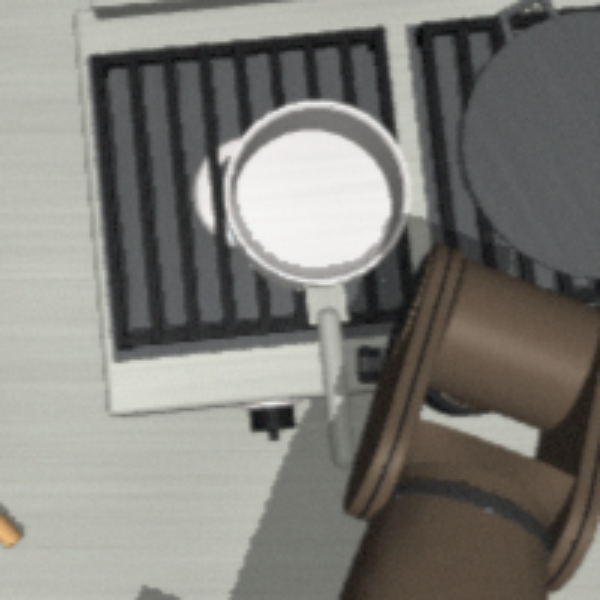

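The pan hasn't moved, and the fingers are to the right of the handle (handle tip at about (340,465) in the crop). I'm starting the arc.

Emit:
send_rows:
  steps:
    - [0, -0.012, 0, 0, -1]
    - [0, -0.026, 0, 0, -1]
    - [0, -0.034, 0, 0, -1]
    - [0, -0.039, 0, 0, -1]
    - [0, -0.044, 0, 0, -1]
    - [0, -0.049, 0, 0, -1]
    - [-0.002, -0.055, 0, 0, -1]
    - [-0.004, -0.061, 0, 0, -1]
    - [-0.006, -0.068, 0, 0, -1]
    - [-0.007, -0.075, 0, 0, -1]

```text
time: 3.15
eef_pos: [0.4323, 0.0087, 0.1683]
tcp_rot: [1.0, -0.0, -0.0, 0.0]
contact_force: [0.3, -1.0, 1.1]
opening: 0.002
finger_force: 0.4
```

Emit:
send_rows:
  steps:
    - [-0.001, -0.007, 0, 0, -1]
    - [-0.002, -0.015, 0, 0, -1]
    - [-0.002, -0.022, 0, 0, -1]
    - [-0.002, -0.03, 0, 0, -1]
    - [-0.002, -0.037, 0, 0, -1]
    - [-0.001, -0.045, 0, 0, -1]
    - [0, -0.052, 0, 0, -1]
    - [0.002, -0.06, 0, 0, -1]
    - [0.004, -0.067, 0, 0, -1]
    - [0.007, -0.075, 0, 0, -1]
    - [0.01, -0.083, 0, 0, -1]
    - [0.014, -0.09, 0, 0, -1]

```text
time: 4.35
eef_pos: [0.4468, 0.0989, 0.1683]
tcp_rot: [1.0, -0.0, -0.0, -0.0]
contact_force: [-1.0, -1.6, -0.5]
opening: 0.005
finger_force: 0.3
```

```bash
python3 - <<'E'
from h import *
im=ctrl.read_camera("top");cv2.imwrite("pics/t2.png",cv2.resize(im[90:290,220:420,::-1],None,fx=3,fy=3))
print(ctrl.get_state()["eef_pos"])
E
```

```text
[0.44735663 0.09956448 0.16844051]
```

View pics/t2.png

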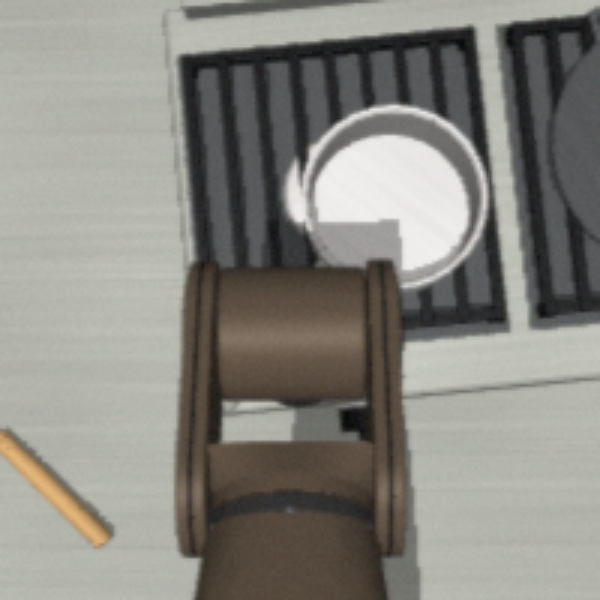

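The pan centre has only drifted to about (352,155) px, or (0.569, 0.023), so it is turning almost in place. Continuing the arc to about 97°, then backing off.

Emit:
send_rows:
  steps:
    - [0.004, -0.008, 0, 0, -1]
    - [0.008, -0.016, 0, 0, -1]
    - [0.013, -0.024, 0, 0, -1]
    - [0.019, -0.03, 0, 0, -1]
    - [0.026, -0.036, 0, 0, -1]
    - [0.033, -0.042, 0, 0, -1]
    - [0.04, -0.047, 0, 0, -1]
    - [0.048, -0.052, 0, 0, -1]
    - [0.056, -0.056, 0, 0, -1]
    - [0.064, -0.06, 0, 0, -1]
    - [0.073, -0.063, 0, 0, -1]
    - [0.082, -0.066, 0, 0, -1]

```text
time: 5.6
eef_pos: [0.5294, 0.1644, 0.1683]
tcp_rot: [1.0, -0.0, -0.0, -0.0]
contact_force: [-1.0, -0.0, -0.4]
opening: 0.001
finger_force: 0.4
```

Emit:
send_rows:
  steps:
    - [0, 0, 0, 0, -1]
    - [-0.01, 0.0, 0, 0, -1]
    - [-0.025, 0.0, -0.01, 0, -1]
    - [-0.03, 0.0, -0.04, 0, -1]
    - [-0.03, 0.0, -0.07, 0, -1]
    - [-0.03, 0.04, -0.08, 0, -1]
    - [-0.03, 0.09, -0.08, 0, -1]
    - [-0.03, 0.14, -0.08, 0, -1]
    - [-0.03, 0.19, -0.08, 0, -1]
    - [-0.03, 0.24, -0.08, 0, -1]
    - [-0.03, 0.28, -0.08, 0, -1]

```text
time: 6.7
eef_pos: [0.4972, -0.1179, 0.2485]
tcp_rot: [1.0, -0.001, 0.0, 0.0]
contact_force: [0.5, 0.4, -0.3]
opening: -0.003
finger_force: 0.0
```

```bash
python3 - <<'E'
from h import *
im=ctrl.read_camera("top");cv2.imwrite("pics/t3.png",cv2.resize(im[90:250,230:430,::-1],None,fx=3.75,fy=3.75))
print(ctrl.get_state()["eef_pos"])
E
```

```text
[ 0.4974041  -0.1226333   0.24852501]
```

View pics/t3.png

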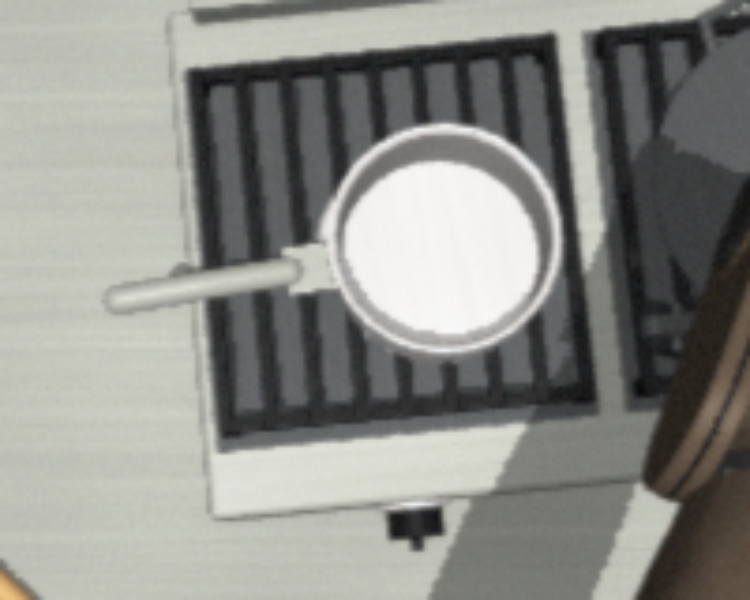

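The handle now points at about 99.5° (target 94.8°): tip at (258,170) px, rim centre at (348.4,153.5) px, which is (0.5745, 0.030). What's left is a shift of about (+18, +32) mm. I'll do it with the shut fingers inside the pan, pushing on the inner wall along a line through the balance point.

Emit:
send_rows:
  steps:
    - [0.01, -0.025, 0, 0, -1]
    - [0.03, -0.06, 0, 0, -1]
    - [0.05, -0.1, 0, 0, -1]
    - [0.065, -0.135, 0, 0, -1]
    - [0.075, -0.155, 0, 0, -1]
    - [0.078, -0.163, 0, 0, -1]
    - [0.078, -0.163, 0, 0, -1]
    - [0.078, -0.163, 0, 0, -1]

```text
time: 7.55
eef_pos: [0.5759, 0.0465, 0.2482]
tcp_rot: [1.0, -0.001, -0.0, 0.0]
contact_force: [0.5, -0.3, -0.8]
opening: 0.006
finger_force: 0.0
```

Emit:
send_rows:
  steps:
    - [0, 0, 0.02, 0, -1]
    - [0, 0, 0.05, 0, -1]
    - [0, 0, 0.075, 0, -1]
    - [0, 0, 0.09, 0, -1]
    - [0.003, -0.008, 0.09, 0, -1]
    - [0.006, -0.016, 0.09, 0, -1]
    - [0.009, -0.021, 0.09, 0, -1]
    - [0.011, -0.026, 0.09, 0, -1]
    - [0.013, -0.03, 0.09, 0, -1]
    - [0.015, -0.034, 0.09, 0, -1]

```text
time: 8.55
eef_pos: [0.592, 0.0816, 0.1589]
tcp_rot: [1.0, -0.0, 0.0, 0.0]
contact_force: [0.2, 0.3, 0.1]
opening: 0.002
finger_force: 0.0
```

Emit:
send_rows:
  steps:
    - [0.002, -0.004, 0, 0, -1]
    - [0.004, -0.007, 0, 0, -1]
    - [0.006, -0.01, 0, 0, -1]
    - [0.008, -0.014, 0, 0, -1]
    - [0.01, -0.017, 0, 0, -1]
    - [0.01, -0.017, 0, 0, -1]

```text
time: 9.15
eef_pos: [0.602, 0.0987, 0.1583]
tcp_rot: [1.0, -0.0, 0.0, -0.0]
contact_force: [-0.0, -1.8, 0.3]
opening: -0.003
finger_force: 0.6
```

```bash
python3 - <<'E'
from h import *
im=ctrl.read_camera("top");cv2.imwrite("pics/t4.png",cv2.resize(im[90:250,230:430,::-1],None,fx=3.75,fy=3.75))
s=ctrl.get_state();print(s["eef_pos"],s["contact_force"])
E
```

```text
[0.60183261 0.09864529 0.1580875 ] [ 0.44341026 -0.43657412  0.97840402]
```

View pics/t4.png

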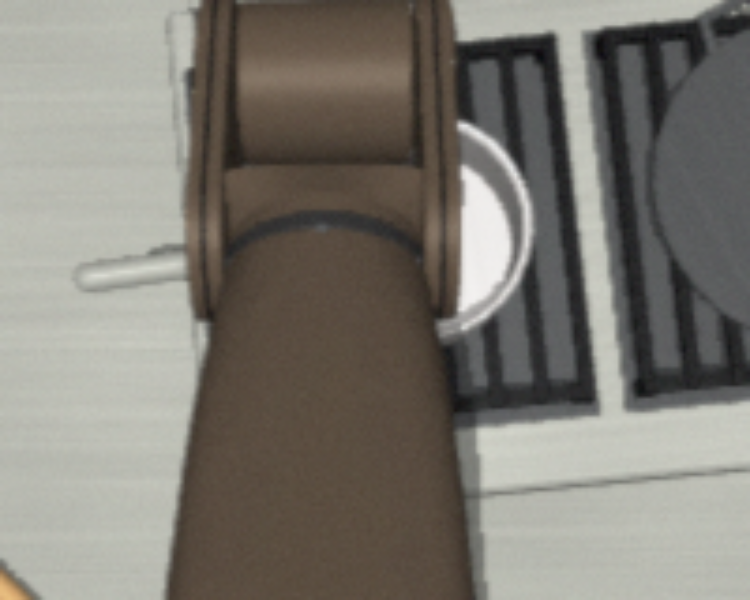

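The pan is tracking: its right rim edge moved from 561 to 534 and the bottom from 352 to 338 in the crop, so the centre is at about (0.583, 0.047) with the handle at about 98°. I'm pushing the remaining (+10, +15) mm, then backing off and lifting out.

Emit:
send_rows:
  steps:
    - [0.002, -0.004, 0, 0, -1]
    - [0.004, -0.007, 0, 0, -1]
    - [0.006, -0.01, 0, 0, -1]
    - [0.008, -0.013, 0, 0, -1]
    - [0.01, -0.015, 0, 0, -1]
    - [0.01, -0.015, 0, 0, -1]

```text
time: 9.8
eef_pos: [0.6118, 0.1137, 0.1581]
tcp_rot: [1.0, -0.0, 0.0, -0.0]
contact_force: [-0.1, -0.7, 0.9]
opening: -0.0
finger_force: 0.5
```

Emit:
send_rows:
  steps:
    - [-0.005, 0.01, 0, 0, -1]
    - [-0.015, 0.03, 0, 0, -1]
    - [-0.02, 0.045, -0.01, 0, -1]
    - [-0.02, 0.045, -0.04, 0, -1]
    - [-0.02, 0.045, -0.07, 0, -1]
    - [-0.02, 0.045, -0.1, 0, -1]
    - [-0.04, 0.09, -0.1, 0, -1]
    - [-0.06, 0.14, -0.1, 0, -1]
    - [-0.08, 0.19, -0.1, 0, -1]
    - [-0.1, 0.23, -0.1, 0, -1]
    - [-0.1, 0.25, -0.1, 0, -1]
    - [-0.1, 0.25, -0.1, 0, -1]

```text
time: 11.0
eef_pos: [0.5108, -0.14, 0.2595]
tcp_rot: [1.0, -0.003, 0.001, 0.001]
contact_force: [-0.4, 0.4, 0.4]
opening: 0.001
finger_force: 0.0
```

```bash
python3 - <<'E'
from h import *
im=ctrl.read_camera("top");cv2.imwrite("pics/t5.png",cv2.resize(im[90:250,230:430,::-1],None,fx=3.75,fy=3.75))
s=ctrl.get_state();print(s["eef_pos"],s["contact_force"])
E
```

```text
[ 0.51112942 -0.13839505  0.25930527] [-0.02742649 -0.40034246  0.10487225]
```

View pics/t5.png

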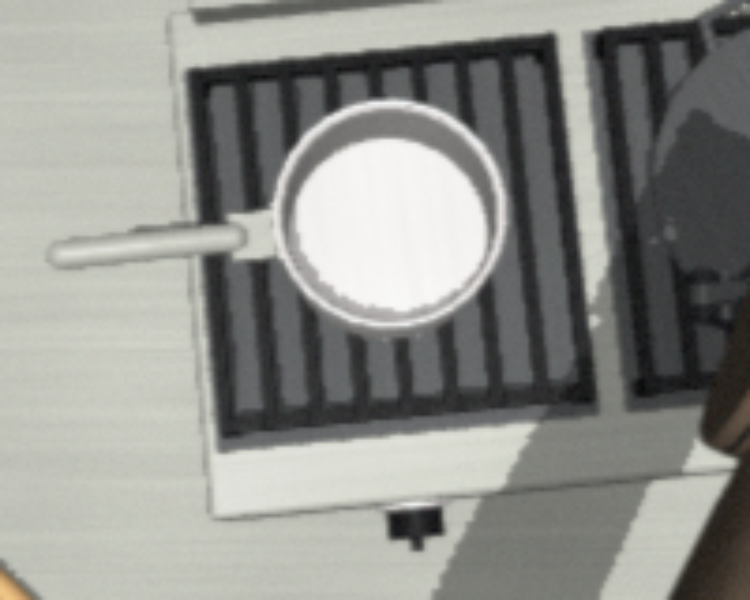

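The rim centre is at crop (389,213), or (333.7,146.8) px, and the handle tip at (48,256), or (242.8,158.3) px. I'll convert these and cross-check with the scene camera.

```bash
python3 - <<'E'
from h import *
c=ray("top",(333.7,146.8),.185)[0];t=ray("top",(242.8,158.3),.185)[0]
d=t-c;print(c.round(4),t.round(4),np.hypot(*d[:2]).round(3),np.degrees(np.arctan2(d[1],d[0])).round(1),"err",(np.array([.5935,.0625])-c[:2]).round(4))
# grate corners by hand in same crop
g=ray("top",np.array([(188,72),(555,36),(597,408),(222,438)])/3.75+[230,90],.115)
print("grate",g[:,:2].mean(0).round(4))
im=ctrl.read_camera("scene").copy()
b=np.array([*c[:2],.115]);a=np.linspace(0,6.283,40)
for P,col in[(np.c_[c[0]+.072*np.cos(a),c[1]+.072*np.sin(a),0*a+.185],(255,0,0)),(np.array([[.5935,.0625,.115]]),(0,255,0)),(g,(0,255,0)),(t[None],(255,0,0))]:
    for p in proj("scene",P): cv2.circle(im,tuple(int(v) for v in p.round()),1,col,-1)
cv2.imwrite("pics/s6.png",cv2.resize(im[140:360,100:500,::-1],None,fx=2,fy=2))
E
```

```text
[0.5903 0.0637 0.185 ] [0.5664 0.2737 0.185 ] 0.211 96.5 err [ 0.0032 -0.0012]
grate [0.5913 0.0614]
```

View pics/s6.png

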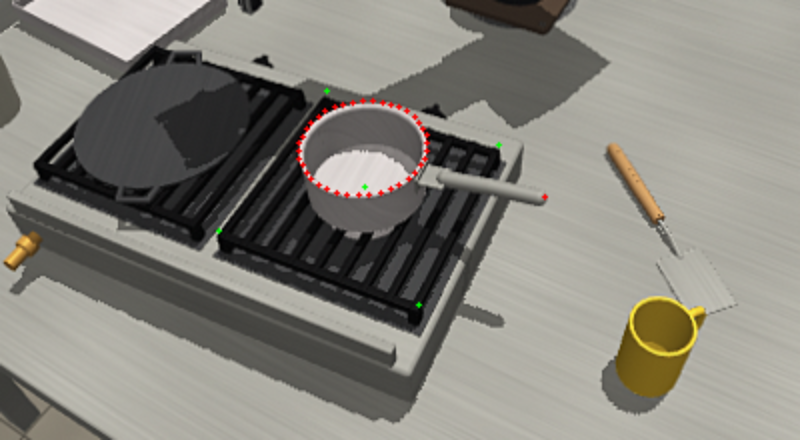

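Both views agree: the projected rim and tip points land on the pan, centred at crop (363,148), and on the tip at (545,197). The pan is within about 4 mm of the burner centre and about 2° of parallel. The griddle, mug and spatula are where they were, and the gripper is clear, so I'm handing it in.

```bash
python3 -c "
from plant import ctrl
print(ctrl.sign_off())"
```

```text
the job is handed in; nothing more can be done
None
```

I handed the job in at about 11 s: by the camera images the saucepan sits about 4 mm off the left burner's centre, its handle about 2° from parallel to the front edge and pointing to the hob's left end, with the griddle, mug and spatula left in place and the gripper clear; the sign-off gave no verdict.

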